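Roll the paint tin label to the front and close the keeper

ROBOT

A 7-joint arm with a two-finger parallel gripper is mounted at the origin on a cart in front of the work surface, level with it; the furniture and walls round the work are solid. World frame = base frame: x ahead of the robot, y to its left, z up, the work surface at z = 0. Lengths are in m, angles in degrees, forces in N, time in s.
With the tool pointing down it reaches from about 0.425 to 1.025 m from the base axis. Payload 3.6 kg.
Tool frame: the origin (TCP) lies midway between the tips of the shut fingers; the grasp point (between the pads) lies 19 mm behind it (arm.grasp_offset is the distance from the TCP to the grasp point, in m); z points along the fingers, y is the direction in which the jaws open and shut (so a half turn about z gives the same grasp; the last joint's range is limited). The gripper opens to 85 mm and grips with 20 to 120 N. Pads are 22 mm wide; open, the fingers measure 114 mm over their backs; the gripper's body (76 mm by 85 mm) begins 54 mm behind the grasp point. The pads swing forward as they close: fully open they stand 13 mm farther back than shut.
Start: joints at [-74.513, 33.873, 2.773, 92.16, -1.908, 54.013, -1.931], TCP at [0.258, 0.678, 0.231] pointing down, gripper open.
Joint ranges: [-153.93, 153.93], [-27.13, 128.08], [-72.61, 78.16], [10.71, 143.7], [-87.88, 267.88], [4.46, 118.87], [-176.78, 176.78]. Speed limits (degrees/s): [147.25, 147.25, 180, 180, 180, 180, 180].

INTERFACE

Orientations are given as [roll, pitch, yaw] about the fixed x, y, z axes, in that order (R = Rz(yaw) Ry(pitch) Rx(roll)).
In Python, from bench import arm, capture gives the robot as it stands.
- The arm moves only by the shell command python3 -m crank 'ROWS' [FORCE]. ROWS is JSON, a list of rows, each a list of 5 numbers: the closure, from 0 (fully open) to 1 (shut), then the shift along the tool's x, y, z in m, then the turn about the tool's z in degrees. A call has 1 to 10 rows; each row is the pose to reach, as a shift and turn from the pose commanded when the call began, along the tool's axes at that moment; what a row does not reach only later rows make up. A row lasts 1/10 s, in which the tool goes at most 50 mm and 8.59 degrees, less where a joint would pass 70% of its speed; a pose out of reach is approached as far as the arm can. A call with a gripper value outside its range is refused whole. The fingers move at their own pace and stop on an object; FORCE is the grip in N (left out, the last holds). Time passes only in rows, so rows that repeat a pose let the fingers close. It gives the time, the measured TCP pose, the force and the opening at its end, in the units of the state.
- arm.observe(): the state, without advancing time (a new reading comes with each control period).
- capture(name): name is "scene" or "top"; returns a dict with "img" (400x640x3 uint8, blue, green, red), "depth" (400x640 float32, m along the optical axis (not along the pixel's ray), 0 where there is no reading), "fx", "fy", "cx", "cy" (pixels), "k1" (the pictures are not rectified: a ray, as slopes to the right and down, at radius r is drawn at 1 + k1 r^2 times it, then the intrinsics apply), "R" (3x3) and "t" (3): a world point X has camera coordinates R X + t. Camera axes: x right, y down, z forward; pixel columns grow to the right and rows downward; lengths in m; the calibration is good to about 2 mm. A picture is of the moment at which its call begins.
- arm.close_job(): hands the job in, once; it reports no verdict.
The state is a dict: "clock": time; "q": joint angles; "qd": joint speeds; "joint_efforts": joint torques, N m; "eef_pos": TCP position; "orientation": TCP orientation; "wrist_force": force on the tool from outside, world axes, zero at the start; "wrist_torque": the same for the moment, N m; "opening": finger opening in m.
Only numpy, scipy, OpenCV 4.12 (cv2) and the standard library are available. Lean on these libraries where they do the work, as an engineer would, in place of code of your own. Each camera call takes 0.05 s, during which the arm holds its last target. There are 200 camera calls.

TASK

Get the paint tin on the little stand ready for use: with a fingertip on its lid or edge, roll the tin round on the swivel until its label is centred over the brass pointer at the front of the stand. Press lightly, because the thin lid dents. Then swing the keeper bar in over the tin by its black knob until it meets its stop, leaving the label facing front and the things round about where they stand.

Things in the scene. Friction and masses are not known exactly. Their poses are not given: they have to be found in the camera images.
- stand: Fixed tin stand: grey plate 150 x 150 mm, top 20 mm above the table, on rubber feet. Origin on the tin's turning axis at table height; the -x side is the front, z up. The tin is bare metal with one paper label 64 mm wide (plain dark square in its middle), and a small paper seal over the lid's edge in line with the label's middle. It stands on a swivel and cannot be lifted off.
- stand_cup (a point): Point on the tin's axis at the top of the fixed aluminium cup ring (110 mm across, 40 mm above the table) round the foot of the tin. Tin: 97 mm across, flat steel lid 92 mm across. Seat height differs and is not measured: the lid's top is 97 to 114 mm above the table and crooked, up to 1.2 mm higher or lower near its edge. On its felt pad it gives 0.1 mm per N; it dents at 20 N.
- stand_post (a point): Top of the post's axis, 121 mm above the table: steel post 16 mm thick, 60 mm behind and 60 mm right (stand +x, -y) of the tin's axis. The keeper bar pivots on it; the pivot's hub reaches 134 mm.
- stand_front (a point): Brass pointer 18 x 6 mm on the plate at the middle of the stand's front, 64.5 mm in front (stand -x) of the tin's axis, 23 mm above the table.
- tin (a joint): Turn of the tin about its upright axis, rad, counter-clockwise from above. At 0, and equally at 6.283, the label's middle is over the brass pointer; at 3.14 it faces back. Starts between 1.0 and 5.2, turns either way without spring or click against 0.10 N m of friction and stays put. 3 N of fingertip on the lid slips; 8 to 12 N near the lid's edge carries it round.
- keeper (a joint): Swing of the keeper bar about the post, rad. 0: at its stop, knob straight over the tin's axis; grows counter-clockwise from above as the bar swings out to the stand's right (-y) side, where it starts between 1.5 and 1.9. Friction 0.10 N m, no spring, stays put. The knob is 85 mm from the post's axis.
- keeper_knob (a point): Middle of the black knob that stands up at the free end of the keeper bar: 16 mm across and 18 mm tall (138 to 156 mm above the table), this point 147 mm above the table. The aluminium bar below it is 14 mm wide, top 129 mm and underside 123 mm above the table; a rubber pad under the knob reaches down to 118 mm, so the bar passes over the tin without touching it.
- spare_jar_c: Bystander: glass jar with a flat lid, 34 mm across, 52 mm tall, beside the stand's right side. Origin under its centre.
- siphon_jar: Bystander: glass jar with a siphon cap, 34 mm across, 72 mm tall, left of the stand near the compressor. Origin under its centre.
- paint_grey: Bystander: paint bottle with a nozzle, 35 mm across, 102 mm tall, behind the stand. Origin under its centre.
- mix_cup_a: Bystander: small open mixing cup, 60 mm across, 42 mm tall, behind the stand. Origin under its centre.

How it is judged (in metres and radians):
On the way:
1. the tin's label is centred over the brass pointer (within 0.13 rad) while the keeper bar is still swung out ((value of joint tin between -0.13 and 0.13 rad or value of joint tin between 6.1532 and 6.4132 rad) and value of joint keeper above 1 rad), for 0.2 s.
At the end, for the whole second after the job is handed in: The label's middle is over the brass pointer within 0.13 rad (6 mm along the tin's side) and the keeper bar is within 0.10 rad of its stop over the tin ((value of joint tin between -0.13 and 0.13 rad or value of joint tin between 6.1532 and 6.4132 rad) and value of joint keeper below 0.1 rad); the robot touches nothing.
It fails at once if the tin is pressed with more than 20 N (contact force between any of the fingers, the arm and tin above 20 N).
It fails at once if a bystander (jar with flat lid, siphon jar, paint bottle, mixing cup behind the stand) is pushed more than 25 mm or knocked over (distance of any of spare_jar_c, siphon_jar, paint_grey, mix_cup_a from where it was at the start of the episode above 0.025 m or angle between any of spare_jar_c, siphon_jar, paint_grey, mix_cup_a's own z axis and vertical above 0.5 rad).
It also fails if it takes over 72 s, if anything falls off the work surface, if the arm or the gripper's body presses on something with over 40 N, if the wrist force passes 120 N, or if a joint passes its speed limit or range.

## Working session

There is one attempt and no reset: what is moved stays moved. The work goes in short steps, Python scripts to look and compute and a shell command to move; the robot and the scene stay as the last step left them, time stands still between calls to the robot, and variables do not carry over. Pictures are saved under pics/ and viewed, about 8 in all and at most 12, crops included, and the job is handed in when it is done.

```bash
ls; mkdir -p pics; python3 - <<'E'
from bench import arm, capture
import cv2,numpy as np
for n in("scene","top"):
    c=capture(n); cv2.imwrite(f"pics/{n}0.png",c["img"]); np.savez(f"pics/{n}0.npz",**c)
    print(n,c["fx"],c["cx"],c["cy"],c["k1"],c["R"].round(3).tolist(),c["t"])
s=arm.observe();print(s)
E
```

```text
pics
scene 454.5444407819845 320.8165161309148 203.59765372123886 -0.0824918974268169 [[0.764, -0.646, -0.014], [-0.373, -0.423, -0.826], [0.527, 0.636, -0.564]] [-0.50906398  0.23758708  0.86669537]
top 485.29692639514656 311.2067137934132 197.81502489365838 -0.13243999410159532 [[0.004, -1.0, -0.013], [-0.994, -0.002, -0.105], [0.105, 0.013, -0.994]] [-0.14048056  0.57719412  1.05398209]
{'clock': 0.1, 'q': array([-74.51363036,  33.92159821,   2.76721033,  92.23030052,
        -1.90702015,  54.01253466,  -1.93117353]), 'qd': array([ 0.01904097, -0.04461182, -0.00561202, -0.14618941,  0.01036775,
       -0.00836637,  0.08836154]), 'joint_efforts': array([ 5.74565362e-03, -5.50000405e+01,  1.55292090e+00, -1.98824090e+01,
        9.57113632e-03,  3.85311592e-03, -4.15307852e-06]), 'eef_pos': array([0.25768767, 0.67684463, 0.23023275]), 'orientation': array([-1.79881868e+02,  7.19488720e-03,  1.59161631e+02]), 'wrist_force': array([0.74043313, 0.40565735, 0.70652355]), 'wrist_torque': array([ 0.02430179, -0.03611404,  0.00102839]), 'opening': 0.08536349807345814}
```

View pics/scene0.png

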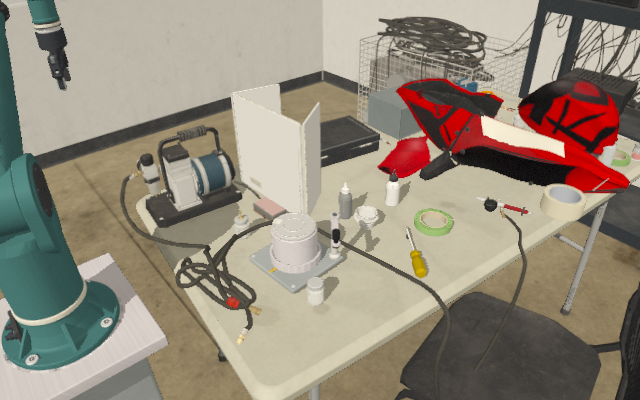

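View pics/top0.png

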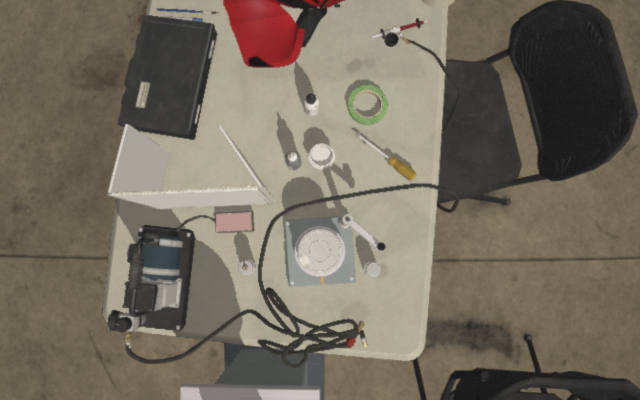

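The scene view shows the tin at (295,240) and the jar at (316,290). The top view shows the tin's lid at (320,250), pointer at (322,281), post at (347,219), knob at (381,246) and flat-lid jar at (373,270). Next I'll look at both zoomed in.

```bash
cat > h.py <<'E'
import numpy as np,cv2
def px2w(c,u,v,z):
    K=np.array([[c["fx"],0,c["cx"]],[0,c["fy"],c["cy"]],[0,0,1]],float)
    d=np.array([float(c["k1"]),0,0,0])
    p=cv2.undistortPoints(np.array([[[u,v]]],float),K,d)[0,0]
    R=np.array(c["R"]);o=-R.T@c["t"];r=R.T@np.array([p[0],p[1],1])
    return o+r*(z-o[2])/r[2]
def w2px(c,X):
    R=np.array(c["R"]);K=np.array([[c["fx"],0,c["cx"]],[0,c["fy"],c["cy"]],[0,0,1]],float)
    return cv2.projectPoints(np.array([X],float),cv2.Rodrigues(R)[0],np.array(c["t"],float),K,np.array([float(c["k1"]),0,0,0]))[0][0,0]
E
python3 - <<'E'
from h import *
a=cv2.imread("pics/top0.png")[205:295,275:395]; b=cv2.imread("pics/scene0.png")[205:310,235:355]
up=lambda i:cv2.resize(i,None,fx=6,fy=6,interpolation=cv2.INTER_CUBIC)
cv2.imwrite("pics/tz.png",up(a)[:, :]); 
cv2.imwrite("pics/sz.png",cv2.resize(b,None,fx=5.7,fy=5.7,interpolation=cv2.INTER_CUBIC))
c=np.load("pics/top0.npz")
for n,u,v,z in[("knob",381,246,.156),("post",347,219,.134),("lid",320,250,.105),("pointer",322,280,.023),("jar",373,270,.052),("siph",247,267,.07),("grey",293,160,.1),("cup",321,156,.042)]:print(n,px2w(c,u,v,z).round(4),c["depth"][v,u])
E
```

```text
knob [ 0.4699 -0.2772  0.156 ] 0.941878
post [ 0.524  -0.2121  0.134 ] 0.9715353
lid [ 0.4618 -0.1582  0.105 ] 0.99729186
pointer [ 0.3953 -0.1632  0.023 ] 1.0726817
jar [ 0.4188 -0.2731  0.052 ] 1.0431978
siph [ 0.4248 -0.003   0.07  ] 1.0453883
grey [ 0.6502 -0.101   0.1   ] 1.0397859
cup [ 0.67   -0.1604  0.042 ] 1.0925775
```

View pics/tz.png

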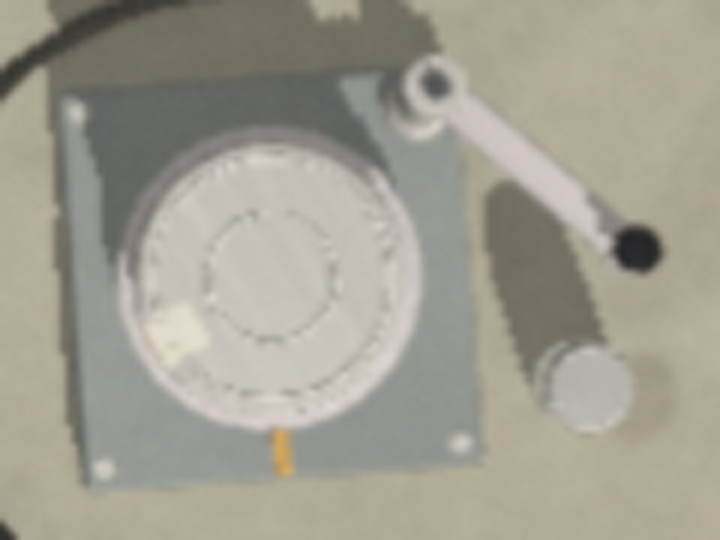

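View pics/sz.png

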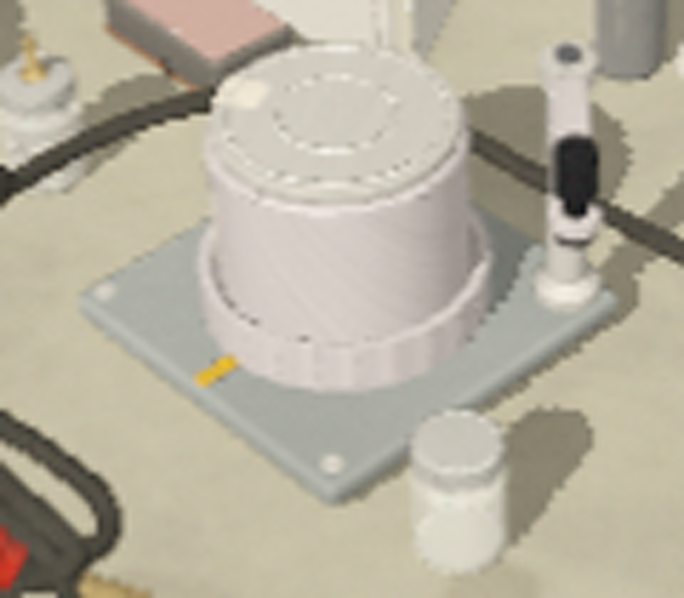

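The top crop shows the cream seal at (178,332), which is full-image (304.7,260.4), at the left-front of the lid. So the tin sits at about -60° and needs a CCW turn. The scene crop confirms this, with the seal on the left at (245,93). No label is visible on the right-hand faces.

```bash
python3 - <<'E'
from h import *
c=np.load("pics/top0.npz"); f=lambda x,y,z:px2w(c,275+(x+.5)/6-.5,205+(y+.5)/6-.5,z)
hub=f(435,85,.134);knob=f(638,248,.156);ptr=f(283,452,.023);lid=f(270,278,.106)
print(hub,knob,ptr,lid,np.linalg.norm((hub-knob)[:2]))
# plate screws
s=[f(76,112,.021),f(103,468,.021),f(460,443,.021)];print(np.array(s).round(4))
cen=(s[0]+s[2])/2;print("plate centre",cen)
# stand pose fit from hub, ptr, lid, screw centre
L=np.array([[60,-60],[-64.5,0],[0,0],[0,0]])/1e3;W=np.array([hub,ptr,lid,cen])[:,:2]
Lc=L-L.mean(0);Wc=W-W.mean(0);th=np.arctan2((Lc[:,0]*Wc[:,1]-Lc[:,1]*Wc[:,0]).sum(),(Lc*Wc).sum())
R=np.array([[np.cos(th),-np.sin(th)],[np.sin(th),np.cos(th)]]);t=W.mean(0)-R@L.mean(0)
print("yaw",np.degrees(th),"c",t,"res",(W-L@R.T-t).round(4).tolist())
seal=f(178,332,.106)[:2]-t;print("seal ang rel front",np.degrees(np.arctan2(seal[1],seal[0])-th)-180,np.linalg.norm(seal))
k=knob[:2]-hub[:2];z=t-hub[:2];print("keeper",np.degrees(np.arctan2(k[1],k[0])-np.arctan2(z[1],z[0])))
# heights
d=c["depth"];v,u=np.mgrid[0:400,0:640]
K=np.array([[c["fx"],0,c["cx"]],[0,c["fy"],c["cy"]],[0,0,1]],float)
p=cv2.undistortPoints(np.stack([u,v],-1).reshape(-1,1,2).astype(float),K,np.array([float(c["k1"]),0,0,0])).reshape(400,640,2)
P=(np.dstack([p,np.ones_like(p[...,0])])*d[...,None]-c["t"])@c["R"]
m=(np.hypot(P[...,0]-t[0],P[...,1]-t[1])<.035)&(d>0);print("lid z",np.median(P[m][:,2]),P[m][:,2].std())
A=np.c_[P[m][:,:2]-t,np.ones(m.sum())];mm=P[m][:,2];print("lid plane",np.linalg.lstsq(A,mm,rcond=None)[0])
m=(abs(P[...,0]-.42)<.25)&(P[...,2]>.15)&(d>0)
for y in np.arange(-.3,.8,.1):
  q=m&(abs(P[...,1]-y)<.05); 
  if q.any():i=P[q][:,2].argmax();print(y.round(1),P[q][i].round(3), P[q][:,0].min().round(2))
E
```

```text
[ 0.52449812 -0.21229406  0.134     ] [ 0.47004431 -0.27701169  0.156     ] [ 0.39552716 -0.1626959   0.023     ] [ 0.45994117 -0.1573661   0.106     ] 0.08457888740493305
[[ 0.5211 -0.0852  0.021 ]
 [ 0.3892 -0.0961  0.021 ]
 [ 0.3989 -0.2282  0.021 ]]
plate centre [ 0.45996118 -0.15667835  0.021     ]
yaw 4.670062049031287 c [ 0.45988191 -0.15721681] res [[-0.0001, -0.0002], [-0.0001, -0.0002], [0.0001, -0.0001], [0.0001, 0.0005]]
seal ang rel front -64.08868772196851 0.03630430753071189
keeper -269.6340137570895
lid z 0.10548511279892545 0.001830413438896464
lid plane [-0.01103835  0.02554155  0.10544134]
-0.3 [ 0.474 -0.275  0.159] 0.46
-0.1 [ 0.579 -0.052  0.263] 0.57
0.0 [ 0.614 -0.025  0.266] 0.56
0.1 [0.564 0.114 0.265] 0.56
0.2 [0.559 0.212 0.265] 0.3
```

The stand yaw is 4.7°, its centre is (0.460,-0.157), the lid is about z 0.1055, the tin needs +64° and the keeper is at about 90°. First move is up, then across to above the left side of the lid, ending at yaw 90.

```bash
python3 -m crank '[[1,0,0,-0.05,0],[1,0,0,-0.1,0],[1,0,0,-0.15,0],[1,0,0,-0.17,0],[1,-0.02,-0.03,-0.17,4],[1,-0.05,-0.07,-0.17,8],[1,-0.08,-0.11,-0.17,12],[1,-0.11,-0.15,-0.17,16],[1,-0.14,-0.19,-0.17,20],[1,-0.16,-0.228,-0.17,24]]' && python3 - <<'E'
from bench import arm
import numpy as np
s=arm.observe();print(s["q"].round(1),s["eef_pos"],s["orientation"])
d=np.array([.46,-.119])-s["eef_pos"][:2];y=np.radians(s["orientation"][2])
print(d[0]*np.cos(y)+d[1]*np.sin(y),d[0]*np.sin(y)-d[1]*np.cos(y))
E
```

```text
clock: 1.1
eef_pos: [0.3277, 0.4042, 0.4009]
orientation: [-180.0, 0.1, 134.8]
wrist_force: [0.3, -0.2, -0.2]
opening: -0.0
[-66.    9.1  11.7 106.8  -2.   64.3  -8.8] [0.32766386 0.40415413 0.4008951 ] [-1.79961973e+02  6.18680068e-02  1.34836641e+02]
-0.46428764102090964 -0.2750274153006451
```

```bash
python3 -m crank '[[1,-0.035,-0.021,0,3],[1,-0.07,-0.042,0,7],[1,-0.105,-0.062,0,10],[1,-0.14,-0.083,0,14],[1,-0.175,-0.104,0,17],[1,-0.21,-0.124,0,20],[1,-0.245,-0.145,0,24],[1,-0.28,-0.166,0,27],[1,-0.315,-0.187,0,31],[1,-0.35,-0.207,0,34]]' && python3 - <<'E'
from bench import arm
import numpy as np
s=arm.observe();print(s["q"].round(1),s["eef_pos"],s["orientation"])
d=np.array([.46,-.119])-s["eef_pos"][:2];y=np.radians(s["orientation"][2])
print(d[0]*np.cos(y)+d[1]*np.sin(y),d[0]*np.sin(y)-d[1]*np.cos(y))
E
```

```text
clock: 2.1
eef_pos: [0.4282, 0.0122, 0.4011]
orientation: [-180.0, -0.0, 101.0]
wrist_force: [0.3, -0.7, 0.1]
opening: -0.0
[-4.190e+01 -1.000e-01  3.470e+01  1.167e+02  0.000e+00  6.340e+01
  3.800e+00] [0.42816915 0.0121743  0.40113869] [-1.79992097e+02 -3.13711676e-02  1.01020240e+02]
-0.13484005367126015 0.006169154463064302
```

```bash
python3 -m crank '[[1,-0.045,0.002,0,4],[1,-0.09,0.004,0,8],[1,-0.135,0.006,0,11],[1,-0.135,0.006,0.05,11],[1,-0.135,0.006,0.1,11],[1,-0.135,0.006,0.15,11],[1,-0.135,0.006,0.2,11],[1,-0.135,0.006,0.25,11],[1,-0.135,0.006,0.27,11],[1,-0.135,0.006,0.27,11]]'; python3 -m crank '[[1,0,0,0,0],[1,0,0,0.01,0],[1,0,0,0.015,0],[1,0,0,0.015,0],[1,0,0,0.015,0]]';  python3 -c "
from bench import arm;s=arm.observe();print(s['q'],s['wrist_force'],s['eef_pos'])"
```

```text
clock: 3.1
eef_pos: [0.458, -0.1168, 0.1285]
orientation: [-179.6, -0.1, 90.1]
wrist_force: [-0.3, 0.1, -0.2]
opening: 0.0001
clock: 3.6
eef_pos: [0.4609, -0.1173, 0.1167]
orientation: [179.9, -0.0, 90.2]
wrist_force: [-1.3, -0.1, 1.1]
opening: -0.0002
[-12.09930483  30.03694565  28.24345371 129.75873432 -31.78442327
  26.755756    41.9520384 ] [-1.29192668 -0.05528874  1.06218097] [ 0.46085907 -0.1172782   0.1167283 ]
```

```bash
python3 -m crank '[[1,0,0,0.003,0],[1,0,0,0.006,0],[1,0,0,0.008,0],[1,0,0,0.008,0],[1,0,0,0.008,0]]'; python3 -m crank '[[1,0,0,0.0005,0],[1,0,0,0.001,0],[1,0,0,0.001,0]]' | grep -E 'eef|wrist_f'; python3 -m crank '[[1,0,0,0.0005,0],[1,0,0,0.0005,0]]'| grep -E 'eef|wrist_f'
```

```text
clock: 4.1
eef_pos: [0.4605, -0.1174, 0.1082]
orientation: [-180.0, -0.0, 90.2]
wrist_force: [0.0, 0.8, 0.7]
opening: 0.0002
eef_pos: [0.4606, -0.1173, 0.1073]
wrist_force: [0.5, -0.7, 0.2]
eef_pos: [0.4607, -0.1172, 0.1069]
wrist_force: [-0.5, 0.9, 0.7]
```

```bash
python3 -m crank '[[1,0,0,0.0005,0],[1,0,0,0.0005,0]]'| grep -E 'eef|wrist_f';python3 -m crank '[[1,0,0,0.0005,0],[1,0,0,0.0005,0]]'| grep -E 'eef|wrist_f'; python3 -m crank '[[1,0,0,0.0005,0],[1,0,0,0.0005,0]]'| grep -E 'eef|wrist_f'
```

```text
eef_pos: [0.4607, -0.1171, 0.1065]
wrist_force: [-0.3, 1.3, 3.0]
eef_pos: [0.4607, -0.1169, 0.106]
wrist_force: [-1.3, 2.0, 6.0]
eef_pos: [0.4608, -0.1167, 0.1057]
wrist_force: [-1.0, 2.4, 7.5]
```

```bash
python3 -m crank '[[1,0,0,0.0003,0],[1,0,0,0.0003,0],[1,0,-0.0018,0.0003,-2.5],[1,-0.0001,-0.0035,0.0003,-5]]'| grep -E 'eef|wrist_f|ori'
```

```text
eef_pos: [0.4591, -0.1171, 0.1058]
orientation: [179.8, 0.0, 95.3]
wrist_force: [1.8, 1.7, 7.7]
```

```bash
python3 - <<'E'
from bench import arm, capture
from h import *
c=capture("top");cv2.imwrite("pics/t1.png",cv2.resize(c["img"][205:295,275:395],None,fx=6,fy=6,interpolation=cv2.INTER_CUBIC))
print(arm.observe()["wrist_force"],arm.observe()["eef_pos"])
E
```

```text
[1.29378486 2.39452491 7.83422653] [ 0.45890566 -0.11716105  0.1058419 ]
```

View pics/t1.png

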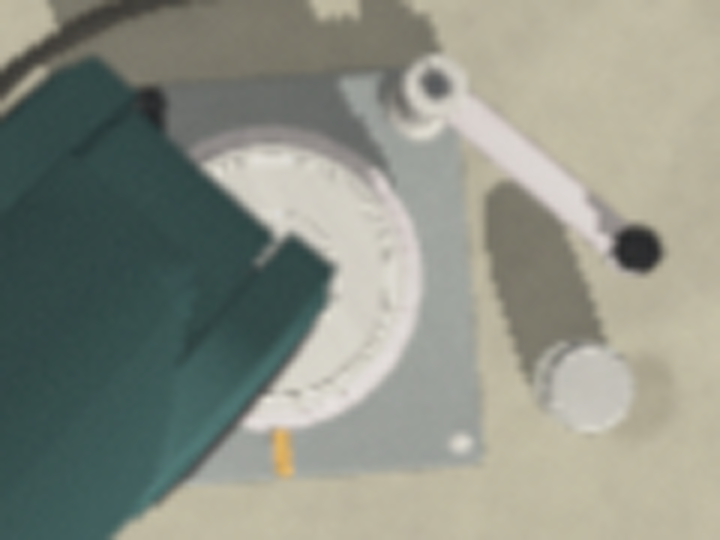

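The gripper hides the seal in this view. Only the pointer at (283,452) and the knob are visible, and nothing else has moved. I'll continue the stroke with slightly more pressure, watching the force.

```bash
python3 -m crank '[[1,0,0,0.0003,0],[1,0,-0.0018,0.0003,-2.5],[1,0,-0.0035,0.0003,-5],[1,-0.0003,-0.0052,0.0003,-7.5],[1,-0.0006,-0.0069,0.0003,-10]]'| grep -E 'eef|wrist_f|ori'; python3 - <<'E'
from bench import arm, capture
from h import *
c=capture("scene");cv2.imwrite("pics/s1.png",c["img"])
def seal(img):
    hsv=cv2.cvtColor(img,cv2.COLOR_BGR2HSV);return hsv
h=seal(cv2.imread("pics/scene0.png"));print(h[221,278],h[225,300],h[219,279])
cv2.imwrite("pics/s1z.png",cv2.resize(c["img"][205:290,235:355],None,fx=5,fy=5,interpolation=cv2.INTER_CUBIC))
E
```

```text
eef_pos: [0.4525, -0.1179, 0.1056]
orientation: [179.8, 0.0, 105.3]
wrist_force: [1.4, 4.2, 8.8]
[ 20  29 239] [ 20  22 210] [ 21  29 232]
```

View pics/s1z.png

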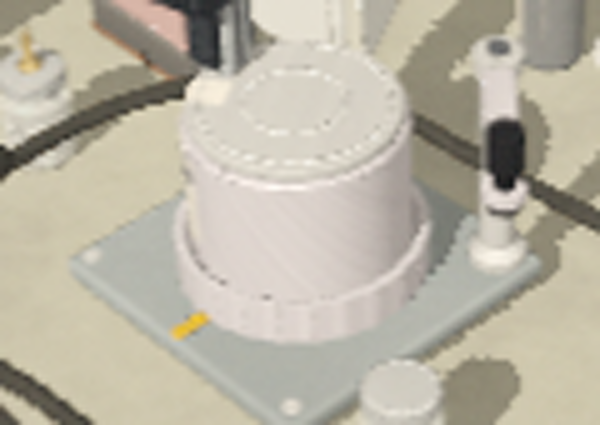

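The seal is now at crop (208,92), full-image (276.6,223.4), and the label's edge shows at the left of the tin. So the tin is turning.

```bash
cat >> h.py <<'E'
C=np.array([.4599,-.1572]);YAW=4.67
def ang(c,u,v,z=.1065):
    p=px2w(c,u,v,z)[:2]-C;return np.degrees(np.arctan2(p[1],p[0]))-YAW-180,np.hypot(*p)
def sealfind(c):
    # cream pixels: brighter/more saturated than the grey lid, in outer ring of the lid
    f=c["img"].astype(float);best=[]
    for a in range(0,360,1):
        for r in(.034,.038,.042):
            P=[C[0]+r*np.cos(np.radians(a+YAW+180)),C[1]+r*np.sin(np.radians(a+YAW+180)),.1065]
            u,v=w2px(c,P);b,g,rr=cv2.getRectSubPix(f.astype(np.float32),(1,1),(float(u),float(v)))[0,0]
            best.append((a,r,rr-b,rr))
    return np.array(best)
E
python3 - <<'E'
from h import *
c=np.load("pics/scene0.npz");print(ang(c,278,221.3),ang(c,276.6,223.4))
for c in (np.load("pics/scene0.npz"),np.load("pics/top0.npz"),dict(np.load("pics/scene0.npz"),img=cv2.imread("pics/s1.png"))):
    b=sealfind(c);m=(b[:,2]>22)&(b[:,3]>222);print(sorted(b[m][:,0].astype(int)))
E
python3 -m crank '[[1,0,-0.0018,0.0001,-2.5],[1,0,-0.0035,0.0001,-5],[1,-0.0003,-0.0052,0.0001,-7.5],[1,-0.0006,-0.0069,0.0001,-10]]'| grep -E 'eef|wrist_f|ori'
```

```text
(np.float64(-67.10244568662719), np.float64(0.0352106587032388)) (np.float64(-54.538893424368055), np.float64(0.03547710743969475))
[np.int64(278), np.int64(279), np.int64(279), np.int64(280), np.int64(280), np.int64(281), np.int64(281), np.int64(282), np.int64(282), np.int64(282), np.int64(283), np.int64(283), np.int64(283), np.int64(284), np.int64(284), np.int64(284), np.int64(285), np.int64(285), np.int64(285), np.int64(286), np.int64(286), np.int64(286), np.int64(287), np.int64(287), np.int64(287), np.int64(288), np.int64(288), np.int64(288), np.int64(289), np.int64(289), np.int64(289), np.int64(290), np.int64(290), np.int64(290), np.int64(291), np.int64(291), np.int64(291), np.int64(292), np.int64(292), np.int64(292), np.int64(293), np.int64(293), np.int64(293), np.int64(294), np.int64(294), np.int64(294), np.int64(295), np.int64(295), np.int64(295), np.int64(296), np.int64(296), np.int64(296), np.int64(297), np.int64(297), np.int64(297), np.int64(298), np.int64(298), np.int64(298), np.int64(299), np.int64(299), np.int64(299), np.int64(300), np.int64(300), np.int64(300), np.int6
[... 698 characters left out ...]
2), np.int64(302), np.int64(303), np.int64(303), np.int64(303), np.int64(304), np.int64(304), np.int64(304), np.int64(305), np.int64(305), np.int64(305), np.int64(306), np.int64(306), np.int64(306), np.int64(307), np.int64(307), np.int64(307), np.int64(308), np.int64(308), np.int64(308), np.int64(309), np.int64(309), np.int64(309), np.int64(310), np.int64(310), np.int64(310), np.int64(311), np.int64(311), np.int64(311), np.int64(312), np.int64(312), np.int64(312), np.int64(313), np.int64(313), np.int64(313), np.int64(314), np.int64(314), np.int64(315), np.int64(315), np.int64(316), np.int64(317)]
eef_pos: [0.4453, -0.12, 0.1054]
orientation: [179.8, -0.0, 115.3]
wrist_force: [1.0, 4.0, 10.1]
```

The tin turns without slipping and the force is about 10 N. I'll keep going, backing off 0.1 mm.

```bash
cat >> h.py <<'E'
def tin():
    from bench import arm,capture
    c=capture("scene");b=sealfind(c);m=(b[:,2]>22)&(b[:,3]>222)
    a=(b[m][:,0]+180)%360-180
    print("seal",np.median(a) if m.any() else None,m.sum(),arm.observe()["wrist_force"].round(1));return c
E
python3 -m crank '[[1,0,-0.0018,-0.0001,-2.5],[1,0,-0.0035,-0.0001,-5],[1,-0.0003,-0.0052,-0.0001,-7.5],[1,-0.0006,-0.0069,-0.0001,-10]]'| grep -E 'eef|wrist_f|ori'
python3 -c "import h;h.tin()"
python3 -m crank '[[1,0,-0.0018,0,-2.5],[1,0,-0.0035,0,-5],[1,-0.0003,-0.0052,0,-7.5],[1,-0.0006,-0.0069,0,-10]]'| grep -E 'eef|wrist_f|ori'
python3 -c "import h;h.tin()"
```

```text
eef_pos: [0.4387, -0.1232, 0.1054]
orientation: [179.9, -0.0, 125.3]
wrist_force: [-0.9, 4.5, 10.5]
seal -37.0 76 [-1.1  3.9  9.9]
eef_pos: [0.4327, -0.1276, 0.1053]
orientation: [179.9, -0.1, 135.3]
wrist_force: [-1.3, 4.4, 11.1]
seal -26.0 75 [-0.5  3.2 10.1]
```

```bash

python3 -m crank '[[1,0,-0.0018,-0.0001,-2.5],[1,0,-0.0035,-0.0001,-5],[1,-0.0003,-0.0052,-0.0001,-7.5],[1,-0.0006,-0.0069,-0.0001,-10]]'| grep -E 'eef|wrist_f|ori'
python3 -c "import h;h.tin()"
python3 -m crank '[[1,0,-0.0018,0,-2.5],[1,0,-0.0035,0,-5],[1,-0.0003,-0.0052,0,-7.5],[1,-0.0006,-0.0069,0,-10]]'| grep -E 'eef|wrist_f|ori'
python3 - <<'E'
from h import *
from bench import arm
c=tin();print(arm.observe()["q"].round(1),arm.observe()["clock"])
cv2.imwrite("pics/s2.png",cv2.resize(c["img"][205:290,235:355],None,fx=6,fy=6,interpolation=cv2.INTER_CUBIC))
E
```

```text
eef_pos: [0.4277, -0.133, 0.1053]
orientation: [179.9, -0.1, 145.3]
wrist_force: [-1.4, 4.5, 10.3]
seal -15.0 76 [-0.4  4.2  9.5]
eef_pos: [0.4236, -0.139, 0.1052]
orientation: [179.9, -0.2, 155.3]
wrist_force: [-2.4, 4.1, 11.8]
seal -5.0 80 [-1.9  3.8 11.6]
[  6.3  27.4   8.1 133.  -11.   20.4  89.1] 8.4
```

View pics/s2.png

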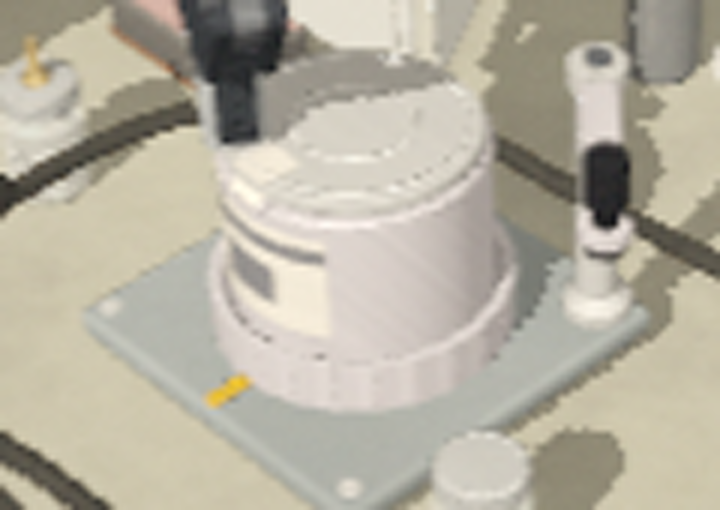

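The label is now in view, with its dark square at crop (253,275), its right edge at about (328,292) and the pointer at (228,391). I'll check the angle on the cylinder.

```bash
python3 - <<'E'
from h import *
c=np.load("pics/scene0.npz")
g=lambda x,y:np.array([235+(x+.5)/6-.5,205+(y+.5)/6-.5])
for n,x,y in[("square",253,275),("sqR",274,285),("sqL",233,263),("labelR",328,292)]:
    P=[(a,z) for a in np.arange(-80,80,.5) for z in np.arange(.04,.1,.002)]
    e=[np.linalg.norm(w2px(c,[C[0]-.0485*np.cos(np.radians(a+YAW)),C[1]-.0485*np.sin(np.radians(a+YAW)),z])-g(x,y)) for a,z in P]
    print(n,P[int(np.argmin(e))],min(e))
for q in[(265,160),(248,192)]:print(ang(c,*g(*q)))
print(px2w(c,*g(228,391),.023))
E
```

```text
square (np.float64(0.0), np.float64(0.06600000000000003)) 0.1521071694725912
sqR (np.float64(12.5), np.float64(0.06800000000000003)) 0.24900934492463747
sqL (np.float64(-17.0), np.float64(0.06200000000000002)) 0.18217181116942388
labelR (np.float64(36.5), np.float64(0.07000000000000003)) 0.03414844714889302
(np.float64(-8.338359371338726), np.float64(0.035342408912629554))
(np.float64(-355.2890956245405), np.float64(0.05061148645516707))
[ 0.39573577 -0.16299742  0.023     ]
```

The label is within about 2°. I'll lift off and move left for a clear check from the top camera.

```bash
python3 -m crank '[[1,0,0,-0.002,0],[1,0,0,-0.03,0],[1,0,0,-0.08,0],[1,0,0,-0.13,0],[1,0.02,0.045,-0.13,0],[1,0.04,0.09,-0.13,0],[1,0.06,0.135,-0.13,0],[1,0.083,0.18,-0.13,0],[1,0.083,0.18,-0.13,0]]'| grep -E 'eef|wrist_f|ori'
python3 - <<'E'
from h import *
from bench import capture
tin();c=capture("top");cv2.imwrite("pics/t2.png",cv2.resize(c["img"][205:295,275:395],None,fx=6,fy=6,interpolation=cv2.INTER_CUBIC))
E
```

```text
eef_pos: [0.425, 0.0648, 0.2348]
orientation: [179.8, 0.0, 155.9]
wrist_force: [-0.3, 0.0, 0.1]
seal -7.0 66 [-0.6 -1.5 -0.3]
```

View pics/t2.png

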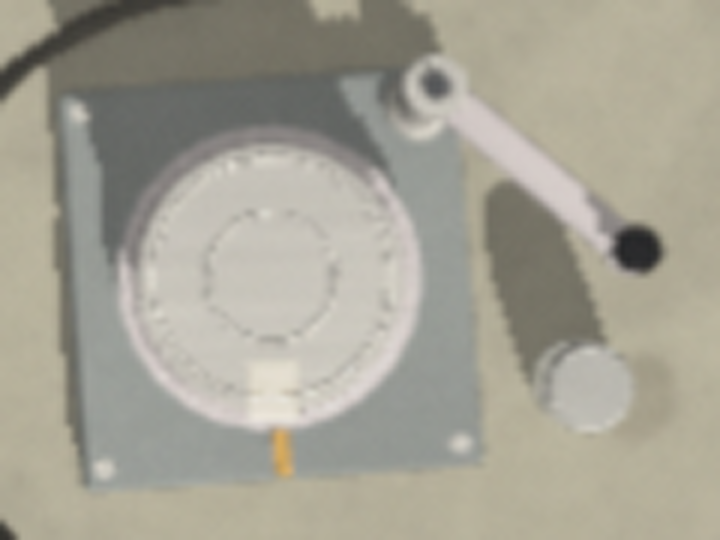

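From above the seal is at crop (273,390), just above the pointer at (283,452). That is about -3° (-0.05 rad), within tolerance, and the keeper and jar haven't moved. I'll now go over to the knob and turn the jaws across the bar.

```bash
python3 -m crank '[[0.5,-0.018,-0.03,-0.02,8],[0.5,-0.036,-0.06,-0.02,16],[0.5,-0.054,-0.09,-0.02,24],[0.5,-0.072,-0.12,-0.02,32],[0.5,-0.09,-0.15,-0.02,40],[0.5,-0.108,-0.18,-0.02,48],[0.5,-0.126,-0.21,-0.02,56],[0.5,-0.144,-0.24,-0.02,64],[0.5,-0.162,-0.27,-0.02,72],[0.5,-0.181,-0.294,-0.02,80]]'
python3 -m crank '[[0.5,0,0,0,8],[0.5,0,0,0,16],[0.5,0,0,0,25],[0.5,0,0,0,25]]'
python3 - <<'E'
from bench import arm
import numpy as np
s=arm.observe();print(s["q"].round(1),s["eef_pos"],s["orientation"])
d=np.array([.470,-.277])-s["eef_pos"][:2];y=np.radians(s["orientation"][2])
print(d[0]*np.cos(y)+d[1]*np.sin(y),d[0]*np.sin(y)-d[1]*np.cos(y))
E
```

```text
clock: 10.4
eef_pos: [0.463, -0.2894, 0.2548]
orientation: [-180.0, 0.1, 74.5]
wrist_force: [1.1, 0.2, 0.3]
opening: 0.0429
clock: 10.8
eef_pos: [0.4638, -0.287, 0.2545]
orientation: [-180.0, 0.1, 49.9]
wrist_force: [0.4, -0.0, -0.7]
opening: 0.0427
[ -2.9  23.4  40.1 115.3 -19.9  48.2   8.3] [ 0.46378013 -0.2870045   0.25448219] [-1.79975363e+02  1.08246834e-01  4.99062828e+01]
0.011659206891285048 -0.0016851459352438527
```

```bash
python3 -m crank '[[0.5,0.0117,-0.0017,0,0],[0.5,0.0117,-0.0017,0.03,0],[0.5,0.0117,-0.0017,0.07,0],[0.5,0.0117,-0.0017,0.1,0],[0.5,0.0117,-0.0017,0.115,0],[0.5,0.0117,-0.0017,0.12,0],[0.5,0.0117,-0.0017,0.12,0]]'
python3 -m crank '[[1,0,0,0,0],[1,0,0,0,0],[1,0,0,0,0],[1,0,0,0,0],[1,0,0,0,0],[1,0,0,0,0]]' 20
python3 -c "
from bench import arm;s=arm.observe();print(s['q'].round(1))"
```

```text
clock: 11.5
eef_pos: [0.472, -0.2751, 0.135]
orientation: [180.0, -0.0, 50.2]
wrist_force: [-0.4, -0.3, 0.3]
opening: 0.043
clock: 12.1
eef_pos: [0.4727, -0.2756, 0.1361]
orientation: [179.9, -0.0, 50.1]
wrist_force: [-0.5, 0.3, 6.7]
opening: 0.0151
[  3.   32.5  31.5 120.5 -29.7  34.5  15.6]
```

```bash
python3 -m crank '[[1,0,0,-0.002,0],[1,0.0003,-0.0066,-0.002,4.5],[1,0.001,-0.0131,-0.002,9],[1,0.0023,-0.0196,-0.002,13.5],[1,0.0041,-0.026,-0.002,18]]'
python3 -c "import h;h.tin()"
```

```text
clock: 12.6
eef_pos: [0.4554, -0.255, 0.1365]
orientation: [179.9, -0.0, 32.0]
wrist_force: [5.4, -0.9, -7.3]
opening: 0.0147
seal -6.0 72 [ 2.6  0.  -3.9]
```

```bash
python3 -m crank '[[1,0.0003,-0.0066,0,4.5],[1,0.001,-0.0131,0,9],[1,0.0023,-0.0196,0,13.5],[1,0.0041,-0.026,0,18],[1,0.0064,-0.0321,0,22.5],[1,0.0092,-0.0381,0,27],[1,0.0124,-0.0439,0,31.5],[1,0.016,-0.0494,0,36]]'
python3 - <<'E'
from h import *
from bench import arm
tin();s=arm.observe();print(s["q"].round(1));p=s["eef_pos"][:2]-[.5245,-.2123];print(np.hypot(*p),np.degrees(np.arctan2(p[1],p[0])))
E
```

```text
clock: 13.45
eef_pos: [0.4447, -0.2055, 0.1367]
orientation: [179.8, -0.3, -3.9]
wrist_force: [7.6, -3.4, -13.4]
opening: 0.0148
seal -6.0 76 [ 6.6 -0.5 -5.2]
[-14.2  34.   47.2 128.  -44.5  35.7 -27.8]
0.08019608883185855 174.2456835674153
```

```bash
python3 -m crank '[[1,0.0013,-0.0066,0.0005,4.5],[1,0.003,-0.0131,0.001,9],[1,0.0043,-0.0196,0.001,13.5],[1,0.0061,-0.026,0.001,18],[1,0.0084,-0.0321,0.001,22.5],[1,0.0112,-0.0381,0.001,27],[1,0.0132,-0.0415,0.001,29.5],[1,0.0132,-0.0415,0.001,29.5]]'
python3 - <<'E'
from h import *
from bench import arm
tin();s=arm.observe();print(s["q"].round(1));p=s["eef_pos"][:2]-[.5245,-.2123];print(np.hypot(*p),np.degrees(np.arctan2(p[1],p[0])))
E
```

```text
clock: 14.3
eef_pos: [0.46, -0.166, 0.1364]
orientation: [179.9, -0.3, -33.3]
wrist_force: [3.6, -4.7, -3.1]
opening: 0.0148
seal -6.0 75 [ 4.4 -3.9 -4.1]
[-23.8  38.   55.7 128.2 -51.7  40.2 -54.1]
0.07934602562739944 144.41730127335097
```

```bash
for i in 1 2; do :; done; python3 -m crank '[[1,0,-0.0022,0,1.5],[1,0.0001,-0.0044,0,3],[1,0.0001,-0.0044,0,3]]'|grep -E "eef|wrist_f"; python3 -m crank '[[1,0,-0.0022,0,1.5],[1,0,-0.0022,0,1.5]]'|grep -E "eef|wrist_f"; python3 -m crank '[[1,0,-0.0022,0,1.5],[1,0,-0.0022,0,1.5]]'|grep -E "eef|wrist_f"
python3 - <<'E'
from h import *
from bench import arm
s=arm.observe();p=s["eef_pos"][:2]-[.5245,-.2123];print(s["orientation"],np.hypot(*p),np.degrees(np.arctan2(p[1],p[0])))
E
```

```text
eef_pos: [0.4624, -0.163, 0.1364]
wrist_force: [3.8, -5.9, -4.5]
eef_pos: [0.4637, -0.1615, 0.1365]
wrist_force: [4.1, -5.1, -4.9]
eef_pos: [0.4638, -0.1613, 0.1365]
wrist_force: [1.8, -8.0, -5.6]
[179.69060401  -0.45437166 -39.32064272] 0.07925162629032652 139.98525299316367
```

The last step barely moved while the force rose, so the bar is on its stop. I'll release, retreat and check.

```bash
python3 -m crank '[[0.5,0,0,0,0],[0.5,0,0,0,0],[0.5,0,0,0,0],[0.5,0,0,0,0],[0.5,0,0,-0.03,0],[0.5,0,0,-0.07,0],[0.5,0,0,-0.12,0],[0.5,0,0,-0.16,0],[0.5,0,0,-0.2,0],[0.5,0,0,-0.2,0]]'
python3 -m crank '[[0.5,0,-0.04,0,0],[0.5,0,-0.08,0,0],[0.5,-0.02,-0.12,0,0],[0.5,-0.04,-0.16,0,0],[0.5,-0.06,-0.2,0,0],[0.5,-0.08,-0.24,0,0],[0.5,-0.08,-0.24,0,0]]'
python3 - <<'E'
from h import *
from bench import capture
s=tin();c=capture("top");up=lambda i:cv2.resize(i,None,fx=4,fy=4,interpolation=cv2.INTER_CUBIC)
cv2.imwrite("pics/fin.png",np.vstack([up(c["img"][205:280+5,235:395]),up(s["img"][205:275,220:380])]))
E
```

```text
clock: 16.05
eef_pos: [0.4653, -0.1592, 0.3406]
orientation: [-179.7, -0.5, -39.3]
wrist_force: [0.7, 0.1, -0.4]
opening: 0.0425
clock: 16.75
eef_pos: [0.554, 0.0881, 0.3334]
orientation: [180.0, 0.2, -38.6]
wrist_force: [-0.9, -1.2, 0.2]
opening: 0.0427
seal -7.0 68 [-0.6  0.  -0.8]
```

View pics/fin.png

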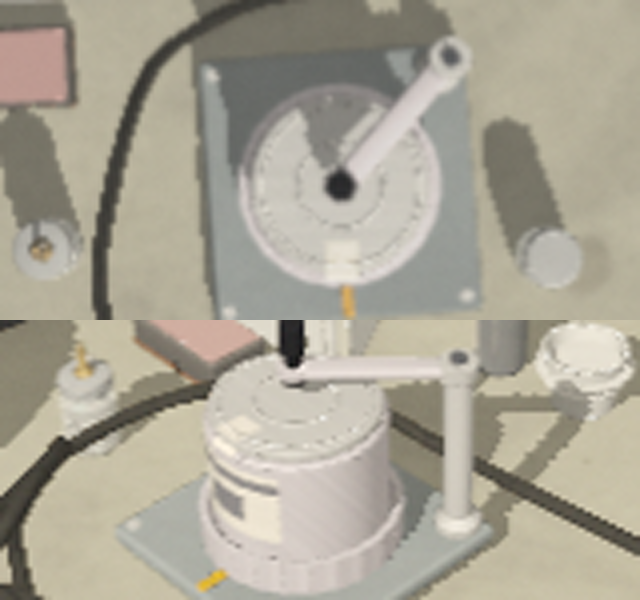

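The final view has the knob at (341,185) over the lid's centre, the seal at (342,262) over the pointer at (348,300), the label at the front and the jars standing. I'll check the numbers once before handing in.

```bash
python3 - <<'E'
from h import *
c=np.load("pics/top0.npz");g=lambda x,y,u,v:(u+(x+.5)/4-.5,v+(y+.5)/4-.5)
k=px2w(c,*g(341,185,235,205),.156)[:2];H=np.array([.5245,-.2123]);a=lambda p:np.arctan2(p[1],p[0])
print("knob",k,"keeper rad",a(k-H)-a(C-H),"seal",ang(c,*g(342,262,235,205)))
# seal centroid in a fresh top image
from bench import capture
t=capture("top");f=t["img"].astype(int);w=f[255:275,310:332];m=(w[...,2]>225)
v,u=np.nonzero(m);print(m.sum(),u.mean()+310,v.mean()+255,ang(t,u.mean()+310,v.mean()+255))
s=np.load("pics/scene0.npz")
for n,x,y in[("sq",229,180),("R",281,205)]:
    q=np.array(g(x,y,220,205));P=[(b,z) for b in np.arange(-60,60,.5) for z in np.arange(.04,.1,.002)]
    e=[np.linalg.norm(w2px(s,[C[0]-.0485*np.cos(np.radians(b+YAW)),C[1]-.0485*np.sin(np.radians(b+YAW)),z])-q) for b,z in P];print(n,P[int(np.argmin(e))])
E
```

```text
knob [ 0.46022324 -0.15770961] keeper rad 0.0021103031946063666 seal (np.float64(-362.6712264432557), np.float64(0.03920051472059379))
51 320.1764705882353 270.3137254901961 (np.float64(-362.53692368893974), np.float64(0.03958834116150392))
sq (np.float64(1.5), np.float64(0.07000000000000003))
R (np.float64(37.5), np.float64(0.06400000000000003))
```

```bash
python3 -c "
from bench import arm;print(arm.close_job());print(arm.observe()['clock'])"
```

```text
the job is handed in; nothing more can be done
None
the job is handed in; nothing more can be done
```

The label is centred over the brass pointer and the keeper bar is against its stop over the tin. I handed the job in at about 17 s. No verdict is reported, so this rests on my own checks.

- **Tin:** I pressed the shut fingertips near the lid's edge with about 8–12 N (highest reading 11.8 N). One stroke of about 65° counter-clockwise brought the label to the front while the keeper was still swung out.
- **Keeper:** I gripped the black knob at 20 N and swung it in about 90° until it stopped moving. Then I let go and moved the arm well clear, with the wrist force near zero.
- **Final keeper check:** it reads about 0.002 rad from its stop, and the limit is 0.10.
- **Final label check:** the measurements differ slightly. From above, the seal reads about -2.6° (-0.045 rad). From the side, the label's dark square reads about +1.5° and its right edge about 0°. All are within the 7.4° (0.13 rad) limit.
- **One disagreement:** my automatic seal finder in the side view read -7°. It had read 3–4° low from the start, so I gave it less weight.
- **Bystanders:** both jars look upright and where they were in the last pictures. The paint bottle and mixing cup were partly in that view and looked undisturbed, but I did not measure any of the four again.

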